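# Hang the blender's locking ring on the drying arm

## Robot

A 7-joint arm with a two-finger parallel gripper is mounted at the origin on the work surface. World frame = base frame: x ahead of the robot, y to its left, z up, the work surface at z = 0. Lengths are in m, angles in rad, forces in N, time in s.
With the tool pointing down it reaches from about 0.425 to 1.025 m from the base axis. Payload 9.4 kg.
Tool frame: the origin (TCP) lies midway between the tips of the shut fingers; the grasp point (between the pads) lies 19 mm behind it; z points along the fingers, y is the line along which they close (so a half turn about z gives the same grasp; the last joint's range is limited). The gripper opens to 85 mm and grips with 20 to 120 N. Pads are 22 mm wide; open, the fingers measure 114 mm over their backs; the gripper's body (76 mm by 85 mm) begins 54 mm behind the grasp point. The pads swing forward as they close: fully open they stand 13 mm farther back than shut.
Start: joints at [1.254, 0.599, -0.003, 1.599, 0.002, 0.943, -0.08], TCP at [0.172, -0.704, 0.231] pointing down, gripper open.
Joint ranges: [-2.57, 2.57], [-0.35, 1.97], [-1.29, 1.29], [0.11, 2.56], [-1.05, 4.19], [0.11, 1.86], [-2.63, 2.63]. Speed limits (rad/s): [2.22, 2.22, 3.01, 3.01, 3.14, 3.14, 3.14].

## Interface

Orientations are given as a unit quaternion [w, x, y, z].
In Python, from workcell import arm gives the robot as it stands.
- The arm moves only by the tool servo_tool, never from a script. Its arguments are lists of equal length, an entry for each row: "xyz": the shift along the tool's x, y, z in mm, a list of three; "twist": the turn, a rotation vector about the tool's x, y, z in degrees, a list of three; "hand": the closure, from -1 (fully open) to 1 (shut). In form: {"xyz": [[tx, ty, tz], ...], "twist": [[wx, wy, wz], ...], "hand": [hand, ...]}. A call has exactly 5 rows; each row is the pose to reach, as a shift and turn from the pose commanded when the call began, along the tool's axes at that moment; what a row does not reach only later rows make up. A row lasts 1/10 s, in which the tool goes at most 50 mm and 8.59 degrees, less where a joint would pass 70% of its speed; a pose out of reach is approached as far as the arm can. A call with a gripper value outside its range is refused whole. The fingers move at their own pace and stop on an object; "force" is the grip in N (left out, the last holds). Time passes only in rows, so rows that repeat a pose let the fingers close, or fill a call up. It gives the time, the measured TCP pose, the force, the opening and the grip force at its end, in the units of the state.
- arm.sense(): the state, without advancing time (a new reading comes with each control period).
- arm.capture(name): name is "side" or "top"; returns a dict with "frame" (400x640x3 uint8, blue, green, red), "range_z" (400x640 float32, m along the optical axis (not along the pixel's ray), 0 where there is no reading), "fx", "fy", "cx", "cy" (pixels), "R" (3x3) and "t" (3): a world point X has camera coordinates R X + t. Camera axes: x right, y down, z forward; pixel columns grow to the right and rows downward; lengths in m; the calibration is good to about 2 mm. A picture is of the moment at which its call begins.
- arm.job_done(): hands the job in; it is judged then, once.
Trained networks look in the newest picture that a camera, given by its name, has taken for a name from the list of things; names that differ only in an ending like _2 or _b are one class to them, and where a whole thing is asked for, a point or a joint stands for the part that bears it (a point fixed in the world has none). Each returns a list of dicts, best first, with "confidence" (0 to 1); they miss things now and then, are a little off and sometimes report something else, mostly with a low value. They report only what shows in the picture. A call takes as long as a camera call. They do not tell look-alikes from the thing itself.
- arm.trace(camera, thing): "mask" (400x640 bool, what is visible of it) and "point" ([column, row] in pixels, amid what is visible of it).
The state is a dict: "clock": time; "qpos": joint angles; "qd": joint speeds; "tau": joint torques, N m; "eef_pos": TCP position; "orientation": TCP orientation; "contact_force": force on the tool from outside, world axes, zero at the start; "ft_torque": the same for the moment, N m; "opening": finger opening in m; "finger_force": force on a finger pad.
Only numpy, scipy, OpenCV 4.12 (cv2) and the standard library are available. Lean on these libraries where they do the work, as an engineer would, in place of code of your own. Each camera call takes 0.05 s, during which the arm holds its last target. There are 200 camera calls.

## Task

Take the blender jar's locking ring, the open plastic hoop standing on edge in the wooden drying rack, hang it over the horizontal arm of the steel drying stand and push it along the arm until it stops fully home against the stand's upright plate. Leave it hanging there freely and squarely across the arm, and leave the lid and saucer standing in the rack and everything else on the counter where it is.

Things in the scene. Friction and masses are not known exactly. Their poses are not given: they have to be found in the camera images.
- ring: Locking ring: open grey plastic hoop, 130 mm outside, 98 mm inside diameter (wall 16 mm), 18 mm wide along its axis, about 90 g. Origin at the centre of the hole; y its axis, z up in the rack (top 65 mm above the origin). Stands on edge in one of the rack's slots. Pinch it across its width at the top; fingertips over 16 mm below its top stick into the hole and would meet the arm.
- rack: Fixed wooden rack, 150 (x) by 290 mm (y), origin at the centre of its underside. Three slots at y = -90, 0, +90 mm, each holding one thing on edge, axis along y, centre 81 mm above the counter. Each slot has four upright 8 mm pegs, at x = -52 and +52 mm, 15.5 mm to either side of the slot, tops 91 mm above the counter; two rails below stop rolling.
- stand: Fixed steel stand, origin at its underside's centre; base 130 (x) by 160 mm (y). Round arm, 12 mm thick, axis 190 mm above the counter at x = 0, along y; free end at y = -90 mm with a 20 mm ball. Upright plate 44 mm wide at the other end: face towards the free end at y = +54 mm, top at z = 191 mm. A ring hanging home against it has its centre at x = 0, y = +45, z = 147 mm.
- bar_tip (a point): The outermost point of the ball on the arm's free end, on the arm's axis; axes as the stand's.
- lid: Bystander: the blender's lid, a solid grey plastic disc, 130 mm in diameter and 18 mm thick, with a 12 mm boss in the middle of its -y face, standing in another slot. Origin at the disc's centre, y its axis.
- saucer: Bystander: white saucer, 130 mm in diameter, 18 mm deep, standing in the remaining slot. Origin at its centre, y its axis.
- blender: Fixed white blender motor base, 200 mm square, 187 mm high, a press button on it, its 200 mm high glass jar standing fixed beside it towards the robot (200 mm to -x, 80 mm to +y); origin at the centre of its underside.
- bowl: Bystander: stainless steel bowl, 150 mm across, 70 mm high; origin at the centre of its underside.
- gasket: Bystander: flat red gasket, 90 mm across, 6 mm thick, lying on the counter; origin at the centre of its underside.
- spoon: Bystander: wooden spoon, 250 mm long, lying on the counter along its x.
- screwdriver: Bystander: grey screwdriver, 200 mm long, lying on the counter along its x.
Not all that is in view belongs to the job. What is shaped like the ring but green is not meant. What is shaped like the stand but yellow is not meant.

How it is judged:
By the outcome, as a careful person would: the job done as asked, in the order asked, and still so for the second after the job is handed in, with the robot touching nothing.
It also fails if it takes over 48 s, if anything falls off the work surface, if the arm or the gripper's body presses on something with over 40 N, if the wrist force passes 120 N, or if a joint passes its speed limit or range.

## Working session

There is one attempt and no reset: what is moved stays moved. The work goes in short steps, Python scripts to look and compute and a tool call to move; the robot and the scene stay as the last step left them, time stands still between calls to the robot, and variables do not carry over. Pictures are saved under pics/ and viewed, at most 10 in all, crops included, and the job is handed in when it is done.

Besides the shell and the picture viewer there is one more tool, called after "Request:" as name(argument=value, ...) on one line, values as JSON. servo_tool: Moves the arm, as the interface text tells. Its arguments: {"type":"object","properties":{"xyz":{"type":"array","items":{"type":"array","items":{"type":"number"}}},"twist":{"type":"array","items":{"type":"array","items":{"type":"number"}}},"hand":{"type":"array","items":{"type":"number"}},"force":{"type":"number"}},"required":["xyz","twist","hand"]}

```bash
mkdir -p pics; cat > h.py <<'E'
import numpy as np, cv2
from workcell import arm
def cloud(c):
    z=c["range_z"]; v,u=np.mgrid[:400,:640]
    P=np.stack([(u-c["cx"])/c["fx"]*z,(v-c["cy"])/c["fy"]*z,z],-1)
    W=(P-c["t"])@c["R"]; W[z==0]=np.nan
    return W
E
python3 - <<'E'
from h import *
np.set_printoptions(precision=3,suppress=True)
ims=[]
for n in("top","side"):
    c=arm.capture(n); np.save(f"{n}.npy",c,allow_pickle=True); W=cloud(c); im=c["frame"].copy()
    print(n,-np.array(c["R"]).T@c["t"])
    for th in("ring","rack","stand","bar_tip","lid","saucer","blender"):
        for d in arm.trace(n,th)[:3]:
            m=d["mask"]; p=W[m]; p=p[~np.isnan(p[:,0])]
            print(th,round(d["confidence"],2),d["point"],m.sum(),*(np.percentile(p,[2,50,98],axis=0) if len(p) else []), c["frame"][m].mean(0) if m.any() else "")
            cv2.putText(im,th,tuple(int(x) for x in d["point"]),0,.4,(0,0,255),1)
    cv2.imwrite(f"pics/{n}.png",im)
print(arm.sense())
E
```

```text
top [0.192 0.058 1.858]
ring 0.89 [447.3, 260.9] 287 [ 0.236 -0.436  0.002] [ 0.274 -0.393  0.105] [ 0.318 -0.352  0.132] [ 46.328 100.906  40.753]
ring 0.67 [402.3, 253.3] 217 [ 0.261 -0.275  0.012] [ 0.296 -0.224  0.116] [ 0.333 -0.177  0.133] [ 51.779 105.41   53.171]
ring 0.5 [387.5, 201.4] 246 [ 0.426 -0.179  0.025] [ 0.481 -0.17   0.127] [ 0.538 -0.162  0.151] [86.488 83.992 86.541]
rack 0.87 [399.7, 209.9] 2222 [ 0.407 -0.404 -0.001] [ 0.47  -0.248  0.013] [ 0.555 -0.118  0.094] [ 72.342 103.636 125.533]
stand 0.87 [277.4, 204.0] 1422 [0.419 0.129 0.003] [0.484 0.21  0.013] [0.558 0.289 0.199] [132.859 124.212 124.195]
stand 0.86 [255.8, 267.3] 1555 [0.189 0.23  0.003] [0.25  0.312 0.014] [0.316 0.389 0.198] [  9.577 159.309 173.026]
bar_tip 0.79 [280.2, 206.5] 1388 [0.423 0.129 0.002] [0.486 0.213 0.014] [0.561 0.289 0.199] [132.995 124.297 124.207]
bar_tip 0.58 [255.0, 267.1] 1507 [0.186 0.232 0.003] [0.249 0.31  0.014] [0.316 0.386 0.198] [  7.754 159.427 173.011]
lid 0.79 [432.7, 204.2] 349 [ 0.422 -0.363  0.032] [ 0.476 -0.345  0.118] [ 0.535 -0.341  0.15 ] [73.481 71.393
[... 1861 characters left out ...]
 633 [ 0.424 -0.265  0.02 ] [ 0.485 -0.253  0.097] [ 0.535 -0.244  0.145] [145.201 155.703 159.716]
blender 0.9 [211.9, 310.2] 8361 [0.462 0.45  0.026] [0.542 0.601 0.14 ] [0.645 0.632 0.168] [142.598 152.517 150.772]
{'clock': 0.8, 'qpos': array([ 1.254,  0.599, -0.003,  1.599,  0.002,  0.943, -0.08 ]), 'qd': array([-0.001,  0.   ,  0.001,  0.001, -0.001, -0.002,  0.001]), 'tau': array([ -0.001, -77.613,   1.563, -25.838,   0.012,   0.002,  -0.   ]), 'eef_pos': array([ 0.172, -0.704,  0.231]), 'orientation': array([ 0.   ,  0.993,  0.12 , -0.   ]), 'contact_force': array([0.852, 0.279, 0.211]), 'ft_torque': array([ 0.031, -0.051,  0.06 ]), 'finger_force': 0.0, 'opening': 0.0856436609060297}
```

View pics/top.png

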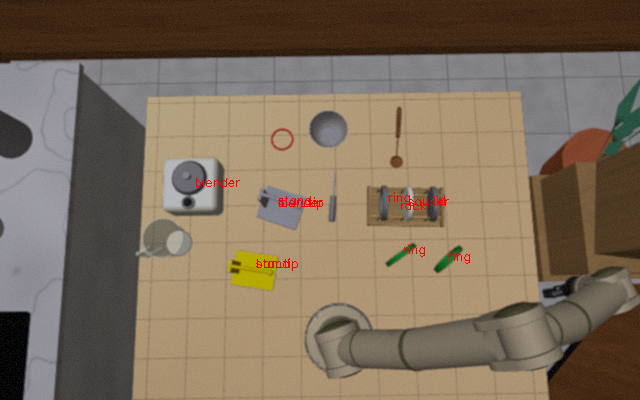

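View pics/side.png

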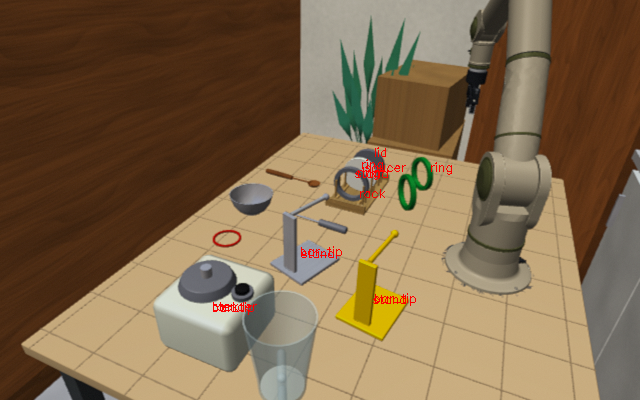

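The top view shows the grey ring at (385,203) in the rack, the saucer at (409,204) and the lid at (433,204). The grey stand is at (280,207), rotated, with its tip towards the rack. The two green rings and the yellow stand are decoys. Next I'll fit the poses of the ring, rack and stand.

```bash
python3 - <<'E'
from h import *
from scipy.optimize import least_squares
np.set_printoptions(precision=4,suppress=True)
A=[];C=[]
for n in("top","side"):
    c=np.load(f"{n}.npy",allow_pickle=True).item(); W=cloud(c).reshape(-1,3); A.append(W)
    f=c["frame"].reshape(-1,3).astype(int)
    def box(x0,x1,y0,y1,z0,z1): return W[(W[:,0]>x0)&(W[:,0]<x1)&(W[:,1]>y0)&(W[:,1]<y1)&(W[:,2]>z0)&(W[:,2]<z1)]
    print("==",n)
    p=box(.38,.6,.08,.34,.184,.21); print("arm pts",len(p),p.min(0),p.max(0))
    m=p[:,:2].mean(0); u,s,v=np.linalg.svd(p[:,:2]-m); d=v[0]*np.sign(v[0][1]); t=(p[:,:2]-m)@d
    print(" arm mean",m,"dir",d,"yaw",np.degrees(np.arctan2(-d[0],d[1])),"ends",m+d*t.min(),m+d*t.max(), "len",np.ptp(t),"zmax",np.percentile(p[:,2],90))
    b=box(.38,.62,.08,.34,.006,.03); r=cv2.minAreaRect((b[:,:2]*1000).astype(np.float32)); print(" base",r)
    b=box(.36,.62,-.45,-.08,.006,.03); r=cv2.minAreaRect((b[:,:2]*1000).astype(np.float32)); print(" rack",r)
    for nm,y0,y1 in(("ring",-.205,-.135),("saucer",-.29,-.22),("lid",-.38,-.31)):
        q=box(.38,.62,y0,y1,.1,.17); m=q.mean(0)
        k=np.polyfit(q[:,0],q[:,1],1); g=q[q[:,2]>.12]
        print(nm,len(q),"med",np.median(g,axis=0),"yrange",np.percentile(g[:,1],[2,98]),"xr",np.percentile(g[:,0],[1,99]),"ztop",np.percentile(q[:,2],98),"yaw",np.degrees(np.arctan(k[0])))
E
```

```text
== top
arm pts 188 [0.4545 0.1255 0.1841] [0.5284 0.2749 0.2055]
 arm mean [0.4878 0.2068] dir [0.3422 0.9396] yaw -20.008092941977097 ends [0.4581 0.1254] [0.5115 0.272 ] len 0.15606989700202747 zmax 0.20024960364652467
 base ((500.4896240234375, 209.06463623046875), (259.3483581542969, 237.3326873779297), 89.16216278076172)
 rack ((489.92669677734375, -264.47662353515625), (368.6647644042969, 259.86767578125), 89.83748626708984)
ring 176 med [ 0.4833 -0.1716  0.1376] yrange [-0.1813 -0.1632] xr [0.4339 0.5367] ztop 0.15110228094945038 yaw -1.4997788143457915
saucer 186 med [ 0.4811 -0.261   0.1355] yrange [-0.2692 -0.2542] xr [0.4344 0.5335] ztop 0.14782907818799265 yaw -1.8292027866857337
lid 234 med [ 0.4773 -0.3504  0.138 ] yrange [-0.3618 -0.342 ] xr [0.4293 0.5281] ztop 0.15065308647514009 yaw -1.5457944636647556
== side
arm pts 273 [0.4537 0.1317 0.184 ] [0.5325 0.283  0.2012]
 arm mean [0.4895 0.2188] dir [0.345  0.9386] yaw -20.183551382804833 ends [0.4573 0.1313] [0.5111 0.2777] len 0.1559400761856568 zmax 0.19756027051466724
 base ((506.8517761230469, 209.36572265625), (168.3476104736328, 167.33157348632812), 69.7188949584961)
 rack ((505.726806640625, -258.14215087890625), (298.018798828125, 192.24378967285156), 88.4493408203125)
ring 221 med [ 0.4814 -0.1634  0.1351] yrange [-0.1784 -0.1573] xr [0.4383 0.5336] ztop 0.14611122162283016 yaw 0.3404008416825086
saucer 293 med [ 0.4813 -0.2544  0.1313] yrange [-0.2649 -0.2466] xr [0.4374 0.5307] ztop 0.1456880772439725 yaw -0.7232834699526861
lid 273 med [ 0.4794 -0.3429  0.1317] yrange [-0.3575 -0.3361] xr [0.4346 0.5283] ztop 0.14571904339949404 yaw -0.7756271953556332
```

```bash
cat > plan.py <<'E'
# usage: plan.py x y z yaw_deg(of tool x) [ncalls]  -> per-call end row (tool frame mm, rotvec deg)
import sys
from h import *
from scipy.spatial.transform import Rotation as R
def down(yaw): return R.from_euler('z',yaw,degrees=True)*R.from_euler('x',180,degrees=True)
if __name__=="__main__":
    a=[float(v) for v in sys.argv[1:]]; n=int(a[4]) if len(a)>4 else 1
    s=arm.sense(); w,x,y,z=s["orientation"]; r=R.from_quat([x,y,z,w]); p=np.array(s["eef_pos"])
    y0=np.degrees(np.arctan2(r.as_matrix()[1,0],r.as_matrix()[0,0]))
    dy=(a[3]-y0+180)%360-180; P=np.array(a[:3])
    print("clock",s["clock"],"pos",p.round(4),"yaw",y0.round(2),"z",r.as_matrix()[:,2].round(4),"q",np.round(s["qpos"],2),"F",np.round(s["contact_force"],1),"grip",s["finger_force"],s["opening"])
    c=r; pc=p
    for i in range(n):
        pn=p+(P-p)*(i+1)/n; rn=down(y0+dy*(i+1)/n)
        print(c.inv().apply(pn-pc).__mul__(1000).round(1),(c.inv()*rn).as_rotvec(degrees=True).round(1)); c=rn;pc=pn
E
python3 plan.py .484 -.170 .25 178.2 4
```

```text
clock 0.8 pos [ 0.1722 -0.7043  0.2313] yaw 13.74 z [ 0.e+00 -1.e-04 -1.e+00] q [ 1.25  0.6  -0.    1.6   0.    0.94 -0.08] F [0.9 0.3 0.2] grip 0.0 0.0856436609060297
[ 107.4 -111.2   -4.7] [  0.    0.  -41.1]
[154.1 -13.1  -4.7] [ -0.    0.  -41.1]
[124.7  91.4  -4.7] [  0.    0.  -41.1]
[ 33.9 150.9  -4.7] [ -0.    0.  -41.1]
```

Request:
servo_tool(xyz=[[22,-22,-1],[44,-44,-2],[66,-66,-3],[87,-88,-4],[107,-111,-5]], twist=[[0,0,-8],[0,0,-16],[0,0,-25],[0,0,-33],[0,0,-41]], hand=[-1,-1,-1,-1,-1], force=40)

```text
clock: 1.3
eef_pos: [0.2504, -0.57, 0.2365]
orientation: [0.0, 0.887, 0.462, -0.0]
contact_force: [-1.0, 0.4, -0.8]
opening: 0.0854
finger_force: 0.0
```

Request:
servo_tool(xyz=[[31,-3,-1],[62,-5,-2],[93,-8,-3],[124,-10,-4],[154,-13,-5]], twist=[[0,0,-8],[0,0,-16],[0,0,-25],[0,0,-33],[0,0,-41]], hand=[-1,-1,-1,-1,-1])

```text
clock: 1.8
eef_pos: [0.3287, -0.4367, 0.2416]
orientation: [0.0, 0.669, 0.744, -0.0]
contact_force: [0.6, -0.1, -0.0]
opening: 0.0855
finger_force: 0.0
```

Request:
servo_tool(xyz=[[25,18,-1],[50,37,-2],[75,55,-3],[100,73,-4],[125,91,-5]], twist=[[0,0,-8],[0,0,-16],[0,0,-25],[0,0,-33],[0,0,-41]], hand=[-1,-1,-1,-1,-1])

```text
clock: 2.3
eef_pos: [0.4066, -0.3033, 0.2466]
orientation: [0.0, 0.366, 0.931, -0.0]
contact_force: [0.8, 0.1, -0.3]
opening: 0.0855
finger_force: 0.0
```

Request:
servo_tool(xyz=[[7,30,-1],[14,60,-2],[21,91,-3],[28,121,-4],[34,151,-5]], twist=[[0,0,-8],[0,0,-16],[0,0,-25],[0,0,-33],[0,0,-41]], hand=[-1,-1,-1,-1,-1])

```text
clock: 2.8
eef_pos: [0.4853, -0.1701, 0.2515]
orientation: [0.0, 0.017, 1.0, -0.0]
contact_force: [0.4, -0.7, 0.5]
opening: 0.0852
finger_force: 0.0
```

```bash
python3 plan.py .484 -.170 .18 178.2 1
python3 - <<'E'
from h import *
for n in("top","side"):
    c=arm.capture(n); im=c["frame"]; x=im[150:250,340:480] if n=="top" else im[90:230,290:450]
    cv2.imwrite(f"pics/{n}2.png",cv2.resize(x,None,fx=4,fy=4,interpolation=cv2.INTER_CUBIC))
E
```

```text
clock 2.8 pos [ 0.4853 -0.1701  0.2515] yaw 178.07 z [ 3.e-04 -5.e-04 -1.e+00] q [ 0.86  0.44 -0.86  2.02  0.43  0.88  1.29] F [ 0.4 -0.7  0.5] grip 0.0 0.08515914891873112
[ 1.3  0.  71.5] [-0.   0.  -0.1]
```

View pics/side2.png

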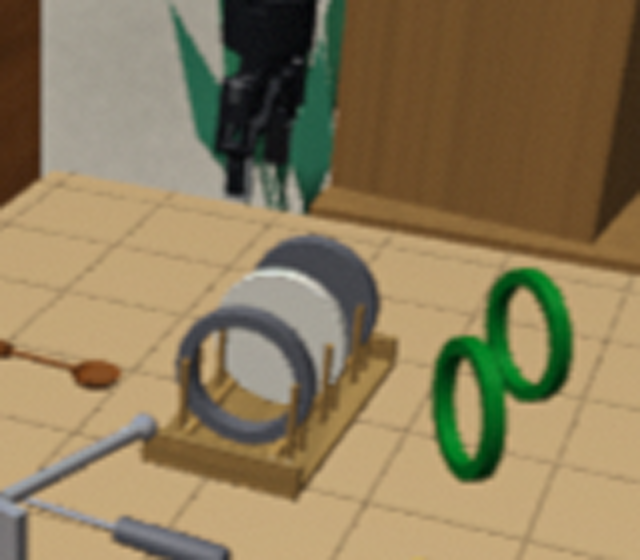

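The side crop shows the ring as the front hoop in the rack, at crop position (245,375), with the gripper above and clear of it. I'll descend and grip.

Request:
servo_tool(xyz=[[1,0,25],[1,0,55],[1,0,85],[1,0,108],[1,0,120]], twist=[[0,0,0],[0,0,0],[0,0,0],[0,0,0],[0,0,0]], hand=[-1,-1,-1,-1,-1])

```text
clock: 3.4
eef_pos: [0.4828, -0.1715, 0.1296]
orientation: [-0.001, 0.02, 1.0, 0.0]
contact_force: [-0.3, -0.2, 0.3]
opening: 0.085
finger_force: 0.0
```

Request:
servo_tool(xyz=[[0,0,0],[0,0,0],[0,0,0],[0,0,0],[0,0,0]], twist=[[0,0,0],[0,0,0],[0,0,0],[0,0,0],[0,0,0]], hand=[0.2,0.4,0.6,0.8,1])

```text
clock: 3.9
eef_pos: [0.4843, -0.1712, 0.1321]
orientation: [0.001, 0.02, 1.0, -0.0]
contact_force: [-0.8, -0.5, 7.0]
opening: 0.0168
finger_force: 42.3
```

Request:
servo_tool(xyz=[[0,0,0],[0,0,0],[0,0,0],[0,0,0],[0,0,0]], twist=[[0,0,0],[0,0,0],[0,0,0],[0,0,0],[0,0,0]], hand=[1,1,1,1,1])

```text
clock: 4.4
eef_pos: [0.4842, -0.1712, 0.1321]
orientation: [0.001, 0.02, 1.0, -0.0]
contact_force: [-1.2, -0.7, 7.1]
opening: 0.0172
finger_force: 42.2
```

Request:
servo_tool(xyz=[[0,0,-10],[0,0,-30],[0,0,-60],[0,0,-90],[0,0,-112]], twist=[[0,0,0],[0,0,0],[0,0,0],[0,0,0],[0,0,0]], hand=[1,1,1,1,1])

```text
clock: 4.9
eef_pos: [0.484, -0.1707, 0.2457]
orientation: [0.001, 0.02, 1.0, -0.0]
contact_force: [-0.1, -0.8, -1.3]
opening: 0.0167
finger_force: 41.3
```

```bash
python3 - <<'E'
from h import *
a=[]
for n in("top","side"):
    c=arm.capture(n); W=cloud(c); np.save(f"{n}3.npy",c,allow_pickle=True)
    f=c["frame"]; w=W.reshape(-1,3)
    m=(abs(w[:,0]-.484)<.08)&(abs(w[:,1]+.171)<.04)&(w[:,2]>.12)&(w[:,2]<.235)
    q=w[m]; print(n,m.sum(),q.min(0).round(3),q.max(0).round(3),np.median(q,0).round(3))
    x=f[120:260,320:460] if n=="top" else f[90:230,290:450]
    a.append(cv2.resize(x,(400,400),interpolation=cv2.INTER_CUBIC))
cv2.imwrite("pics/3.png",np.hstack(a))
E
python3 plan.py .4 .0 .24 160 2
```

```text
top 100 [ 0.423 -0.179  0.136] [ 0.545 -0.161  0.234] [ 0.446 -0.166  0.178]
side 400 [ 0.425 -0.181  0.133] [ 0.556 -0.152  0.235] [ 0.492 -0.163  0.176]
clock 5.0 pos [ 0.4851 -0.171   0.2466] yaw 177.72 z [ 0.0046 -0.0017 -1.    ] q [ 0.85  0.44 -0.86  2.03  0.44  0.86  1.28] F [ 0.2  0.3 -1.3] grip 41.345989782130346 0.01672963187930447
[45.9 83.7  2.9] [-0.1  0.3  8.9]
[58.3 75.7  3.3] [ 0.  -0.   8.9]
```

View pics/3.png

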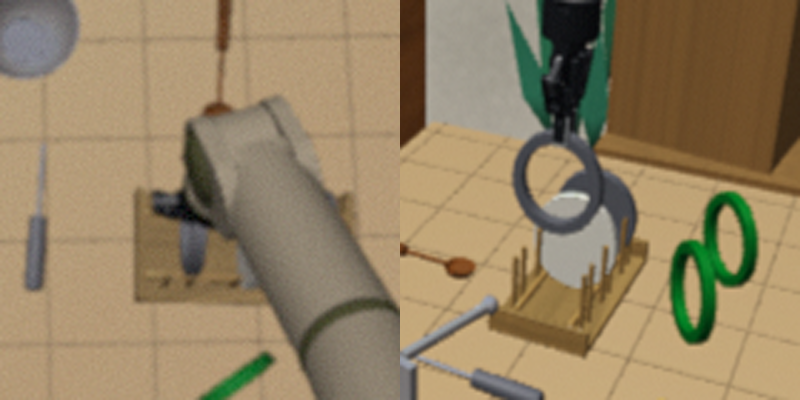

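The ring is lifted clear and held squarely. The lid and saucer are undisturbed. Now I'll go to the pre-insertion point.

```bash
python3 plan.py .442 .086 .241 160 2
```

```text
clock 5.0 pos [ 0.4851 -0.171   0.2466] yaw 177.72 z [ 0.0046 -0.0017 -1.    ] q [ 0.85  0.44 -0.86  2.03  0.44  0.86  1.28] F [ 0.2  0.3 -1.3] grip 41.345989782130346 0.01672963187930447
[ 26.7 127.5   2.5] [-0.1  0.3  8.9]
[ 46.  121.9   2.8] [ 0.  -0.   8.9]
```

Request:
servo_tool(xyz=[[4,18,0],[9,44,1],[15,72,1],[21,100,2],[27,127,2]], twist=[[0,0,1],[0,0,3],[0,0,5],[0,0,7],[0,0,9]], hand=[1,1,1,1,1])

```text
clock: 5.5
eef_pos: [0.461, -0.042, 0.2409]
orientation: [-0.0, 0.099, 0.995, 0.0]
contact_force: [0.5, 0.3, -0.2]
opening: 0.0169
finger_force: 41.3
```

Request:
servo_tool(xyz=[[11,28,1],[22,56,1],[32,84,2],[41,108,3],[46,122,3]], twist=[[0,0,2],[0,0,4],[0,0,6],[0,0,8],[0,0,9]], hand=[1,1,1,1,1])

```text
clock: 6.0
eef_pos: [0.4397, 0.0876, 0.2381]
orientation: [-0.0, 0.175, 0.984, 0.0]
contact_force: [-0.6, 0.8, -1.0]
opening: 0.0166
finger_force: 41.3
```

```bash
python3 - <<'E'
from h import *
a=[]
for n in("top","side"):
    c=arm.capture(n); W=cloud(c); np.save(f"{n}4.npy",c,allow_pickle=True)
    f=c["frame"]; w=W.reshape(-1,3)
    for nm,x0,x1,y0,y1,z0,z1 in(("ring",.35,.53,.04,.119,.12,.225),("arm",.44,.52,.122,.24,.184,.205)):
        q=w[(w[:,0]>x0)&(w[:,0]<x1)&(w[:,1]>y0)&(w[:,1]<y1)&(w[:,2]>z0)&(w[:,2]<z1)]
        if len(q)<5: continue
        m=q.mean(0); k=np.polyfit(q[:,0],q[:,1],1)
        print(n,nm,len(q),np.percentile(q,[2,50,98],axis=0).round(4).tolist(),"slope",np.degrees(np.arctan(k[0])).round(1))
    x=f[130:270,230:370] if n=="top" else f[140:300,230:390]
    a.append(cv2.resize(x,(400,400),interpolation=cv2.INTER_CUBIC))
cv2.imwrite("pics/4.png",np.hstack(a))
E
python3 plan.py .442 .086 .241 160 1
```

```text
top ring 41 [[0.3813, 0.0858, 0.1413], [0.3915, 0.0988, 0.2008], [0.4166, 0.1125, 0.2241]] slope -27.7
top arm 90 [[0.4648, 0.1533, 0.1866], [0.4848, 0.198, 0.1946], [0.5027, 0.2396, 0.2015]] slope 66.3
side ring 489 [[0.383, 0.0679, 0.1271], [0.4384, 0.0983, 0.1729], [0.5033, 0.1183, 0.2237]] slope -19.7
side arm 160 [[0.4548, 0.137, 0.1873], [0.4773, 0.1842, 0.1953], [0.4992, 0.2388, 0.2003]] slope 68.2
clock 6.1 pos [0.4399 0.0877 0.2383] yaw 159.94 z [-1.e-04  7.e-04 -1.e+00] q [ 0.31  0.35 -0.81  2.17  0.37  0.76  0.48] F [-0.2  0.3 -0.4] grip 41.32541903934907 0.016546189457986533
[-2.5 -0.9 -2.7] [ 0.  -0.  -0.1]
```

View pics/4.png

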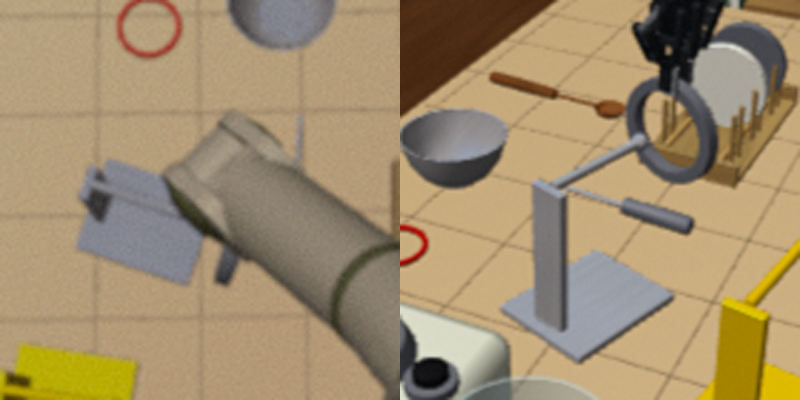

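The side view shows the ring square to the arm, with the ball in the middle of the hole at right-half (640,140). Next I'll slide it on at mid-height.

Request:
servo_tool(xyz=[[0,15,0],[-1,38,0],[-2,62,0],[-3,82,0],[-3,92,0]], twist=[[0,0,0],[0,0,0],[0,0,0],[0,0,0],[0,0,0]], hand=[1,1,1,1,1])

```text
clock: 6.6
eef_pos: [0.4758, 0.1714, 0.238]
orientation: [-0.0, 0.176, 0.984, 0.0]
contact_force: [-0.2, 0.1, 0.4]
opening: 0.0167
finger_force: 41.3
```

Request:
servo_tool(xyz=[[0,12,0],[0,28,0],[0,44,0],[0,58,0],[0,64,0]], twist=[[0,0,0],[0,0,0],[0,0,0],[0,0,0],[0,0,0]], hand=[1,1,1,1,1])

```text
clock: 7.1
eef_pos: [0.4978, 0.2328, 0.2383]
orientation: [-0.0, 0.175, 0.985, 0.0]
contact_force: [-0.1, -0.2, -0.6]
opening: 0.0172
finger_force: 41.3
```

Request:
servo_tool(xyz=[[0,0,8],[0,0,18],[0,0,27],[0,0,33],[0,0,35]], twist=[[0,0,0],[0,0,0],[0,0,0],[0,0,0],[0,0,0]], hand=[1,1,1,1,1])

```text
clock: 7.6
eef_pos: [0.497, 0.2303, 0.2022]
orientation: [-0.001, 0.176, 0.984, -0.001]
contact_force: [0.3, 0.6, -0.6]
opening: 0.0169
finger_force: 41.3
```

```bash
python3 - <<'E'
from h import *
c=arm.capture("side"); W=cloud(c); w=W.reshape(-1,3)
q=w[(w[:,0]>.4)&(w[:,0]<.6)&(w[:,1]>.18)&(w[:,1]<.25)&(w[:,2]>.07)&(w[:,2]<.16)]
print(len(q),np.percentile(q,[2,50,98],axis=0).round(4).tolist())
cv2.imwrite("pics/5.png",cv2.resize(c["frame"][130:300,220:390],(600,600),interpolation=cv2.INTER_CUBIC))
E
python3 plan.py .504 .255 .201 160 1
```

```text
105 [[0.4389, 0.215, 0.09], [0.4883, 0.2411, 0.1041], [0.5618, 0.2496, 0.1587]]
clock 7.65 pos [0.4971 0.2305 0.2024] yaw 159.73 z [-1.2e-03 -6.0e-04 -1.0e+00] q [-0.02  0.52 -0.74  2.    0.48  0.8   0.18] F [-0.4 -0.4 -0.7] grip 41.34191906196065 0.016609589820274235
[ 2.  25.4  1.4] [-0.1 -0.1 -0.3]
```

View pics/5.png

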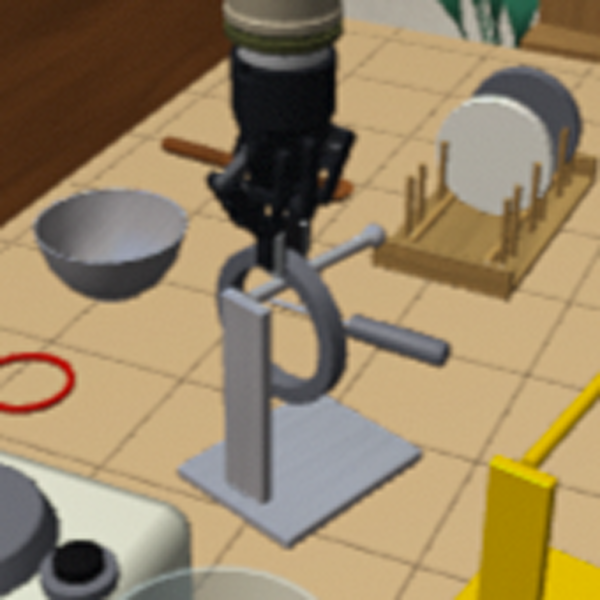

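The ring is on the arm, with about 25 mm left to go before home. I'll lower it slightly to feel the contact.

Request:
servo_tool(xyz=[[0,0,1],[0,0,2],[0,0,3],[0,0,3],[0,0,3]], twist=[[0,0,0],[0,0,0],[0,0,0],[0,0,0],[0,0,0]], hand=[1,1,1,1,1])

```text
clock: 8.15
eef_pos: [0.4974, 0.231, 0.2004]
orientation: [0.0, 0.176, 0.984, 0.0]
contact_force: [-0.5, -0.3, -1.0]
opening: 0.0171
finger_force: 41.3
```

Request:
servo_tool(xyz=[[0,4,0],[0,8,0],[0,12,0],[0,16,0],[0,18,0]], twist=[[0,0,0],[0,0,0],[0,0,0],[0,0,0],[0,0,0]], hand=[1,1,1,1,1])

```text
clock: 8.65
eef_pos: [0.5037, 0.2485, 0.2002]
orientation: [-0.0, 0.176, 0.984, 0.0]
contact_force: [-1.0, 0.5, -0.6]
opening: 0.0165
finger_force: 41.3
```

No contact yet, so I'll push on gently.

Request:
servo_tool(xyz=[[0,2,0],[0,4,0],[0,6,0],[0,7,0],[0,7,0]], twist=[[0,0,0],[0,0,0],[0,0,0],[0,0,0],[0,0,0]], hand=[1,1,1,1,1])

```text
clock: 9.15
eef_pos: [0.5058, 0.2535, 0.2001]
orientation: [-0.0, 0.176, 0.984, -0.001]
contact_force: [-0.3, -3.7, 2.6]
opening: 0.0165
finger_force: 41.6
```

Request:
servo_tool(xyz=[[0,1,0],[0,2,0],[0,2,0],[0,2,0],[0,2,0]], twist=[[0,0,0],[0,0,0],[0,0,0],[0,0,0],[0,0,0]], hand=[1,1,1,1,1])

```text
clock: 9.65
eef_pos: [0.5061, 0.254, 0.1999]
orientation: [-0.0, 0.176, 0.984, -0.002]
contact_force: [-3.0, -8.3, 4.6]
opening: 0.0166
finger_force: 42.0
```

```bash
python3 - <<'E'
from h import *
a=[]
for n in("top","side"):
    c=arm.capture(n);f=c["frame"]
    x=f[150:260,220:330] if n=="top" else f[170:280,245:355]
    a.append(cv2.resize(x,(400,400),interpolation=cv2.INTER_CUBIC))
cv2.imwrite("pics/6.png",np.hstack(a))
E
```

```text
(no output)
```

View pics/6.png

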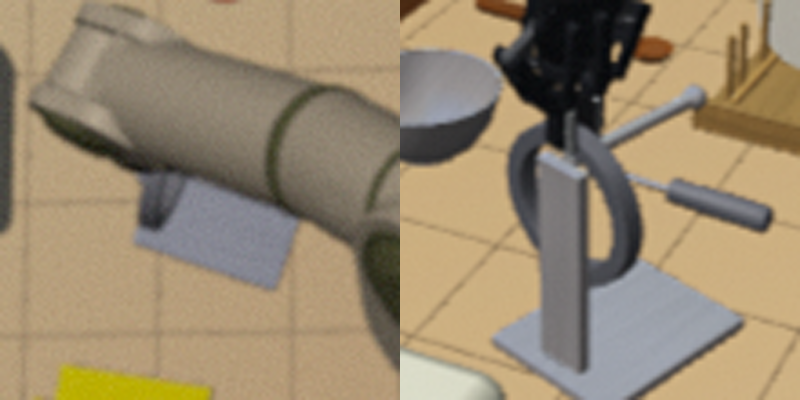

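The ring is stopped against the plate: it resists with 8 N, and the position matches the predicted home. I'll open the gripper slowly, then lift.

Request:
servo_tool(xyz=[[0,-1,0],[0,-1,0],[0,-1,0],[0,-1,0],[0,-1,0]], twist=[[0,0,0],[0,0,0],[0,0,0],[0,0,0],[0,0,0]], hand=[0.6,0.5,0.4,0.2,0.1], force=20)

```text
clock: 10.25
eef_pos: [0.5065, 0.2558, 0.2004]
orientation: [0.0, 0.176, 0.984, 0.0]
contact_force: [0.1, -0.1, -0.4]
opening: 0.0384
finger_force: 0.0
```

Request:
servo_tool(xyz=[[0,0,0],[0,0,-5],[0,0,-20],[0,0,-40],[0,0,-60]], twist=[[0,0,0],[0,0,0],[0,0,0],[0,0,0],[0,0,0]], hand=[0,0,0,0,0])

```text
clock: 10.75
eef_pos: [0.5063, 0.2556, 0.262]
orientation: [0.0, 0.176, 0.984, 0.0]
contact_force: [1.4, -0.0, -0.9]
opening: 0.0428
finger_force: 0.0
```

Request:
servo_tool(xyz=[[0,0,-20],[0,0,-60],[0,0,-100],[0,-40,-120],[0,-80,-120]], twist=[[0,0,0],[0,0,0],[0,0,0],[0,0,0],[0,0,0]], hand=[0,0,0,0,0])

```text
clock: 11.25
eef_pos: [0.4789, 0.1818, 0.3842]
orientation: [0.002, 0.174, 0.985, 0.002]
contact_force: [-0.8, -1.6, -0.3]
opening: 0.0428
finger_force: 0.0
```

```bash
python3 - <<'E'
from h import *
a=[]
for n in("top","side"):
    c=arm.capture(n);f=c["frame"]; w=cloud(c).reshape(-1,3)
    q=w[(w[:,0]>.42)&(w[:,0]<.6)&(w[:,1]>.2)&(w[:,1]<.3)&(w[:,2]>.075)&(w[:,2]<.18)]
    d=np.array([.343,.939]); l=np.array([.939,-.343]); o=np.array([.505,.2545])
    s=(q[:,:2]-o)@l; t=(q[:,:2]-o)@d
    print(n,len(q)); 
    for k in(abs(s)>25e-3)&(s<0),(s>25e-3): print(k.sum(),"lat",np.percentile(s[k],[2,98]).round(4),"along",np.percentile(t[k],[2,50,98]).round(4),"z",np.percentile(q[k,2],[2,98]).round(4)) if k.sum() else 0
    r=w[(abs(w[:,0]-.505)<.03)&(abs(w[:,1]-.2545)<.03)&(w[:,2]>.2)&(w[:,2]<.23)]; print("top",r.max(0) if len(r) else 0)
    x=f[150:260,220:330] if n=="top" else f[130:290,220:380]
    a.append(cv2.resize(x,(400,400),interpolation=cv2.INTER_CUBIC))
cv2.imwrite("pics/7.png",np.hstack(a))
E
```

```text
top 96
49 lat [-0.0598 -0.0262] along [-0.0148 -0.01    0.0038] z [0.1031 0.1795]
top [0.5189233  0.26551465 0.21955689]
side 865
209 lat [-0.0604 -0.0272] along [-0.0088  0.0054  0.0089] z [0.1007 0.179 ]
181 lat [0.0364 0.0656] along [-0.004   0.0091  0.0128] z [0.0989 0.1769]
top [0.53492323 0.27431941 0.21418471]
```

View pics/7.png

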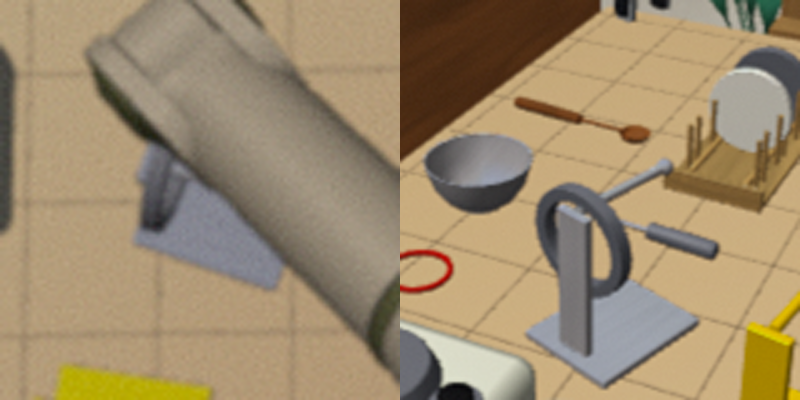

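Released and hanging. Next I'll check the ring's squareness and its gap to the plate, with the plate's own back face as the reference.

```bash
python3 - <<'E'
from h import *
T=[]
for _ in range(6):
    c=arm.capture("side"); T.append(cloud(c))
w=np.nanmedian(T,0).reshape(-1,3)
d=np.array([.343,.939]); l=np.array([.939,-.343]); o=np.array([.505,.2545])
s=(w[:,:2]-o)@l; t=(w[:,:2]-o)@d; z=w[:,2]
def fit(k,n):
    for _ in range(4):
        A=np.c_[s[k],z[k]-.147,np.ones(k.sum())]; x=np.linalg.lstsq(A,t[k],rcond=None)[0]
        r=abs(t-(np.c_[s,z-.147,np.ones(len(s))]@x)); k=k&(r<.003)
    print(n,k.sum(),"yaw",np.degrees(x[0]).round(2),"tilt",np.degrees(x[1]).round(2),"off mm",(x[2]*1e3).round(1))
fit((abs(s)<.02)&(t>.012)&(t<.035)&(z>.05)&(z<.18),"plate back")
rr=np.hypot(s,z-.147)
fit((rr>.051)&(rr<.063)&(abs(s)>.026)&(t>0)&(t<.02),"ring front")
k=(abs(s)<.012)&(z>.186)&(z<.2)&(t>-.13)&(t<-.01)&(t>-.11); p=np.polyfit(t[k],s[k],1); print("arm",k.sum(),np.degrees(p[0]),p[1]*1e3)
b=w[(abs(s)<.1)&(abs(t+.045)<.12)&(z>.004)&(z<.016)]; print(cv2.minAreaRect((b[:,:2]*1000).astype(np.float32)))
E
```

```text
plate back 408 yaw 0.76 tilt -0.06 off mm 20.7
ring front 239 yaw 2.51 tilt 0.97 off mm 8.3
arm 108 -0.16503854904882231 -2.3839224749690153
((490.034423828125, 212.8643798828125), (159.6958465576172, 130.17520141601562), 69.95941162109375)
```

The ring's front face is flush with the plate to within 1 mm and square to within about 2°. The robot is clear, so I'm handing the job in.

```bash
python3 -c "
from workcell import arm
print(arm.job_done())"
```

```text
the job is handed in; nothing more can be done
None
```

The locking ring hangs on the grey stand's arm, home against the upright plate (flush to about 1 mm, square to about 2°). Only the ring was moved; the lid and saucer still stand in the rack, and the job was handed in at about 12 s of the 48 s allowed.

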